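Reset the wax urn's tripped cut-out behind a push-latch hatch

ROBOT

A 7-joint arm with a two-finger parallel gripper is mounted at the origin on a cart in front of the work surface, level with it; the furniture and walls round the work are solid. World frame = base frame: x ahead of the robot, y to its left, z up, the work surface at z = 0. Lengths are in m, angles in rad, forces in N, time in s.
With the tool pointing down it reaches from about 0.425 to 0.825 m from the base axis. Payload 3.6 kg.
Tool frame: the origin (TCP) lies at the very end of the fingers, on their centre line; the grasp point (between the pads) lies 19 mm behind it; z points along the fingers, y is the line along which they close (so a half turn about z gives the same grasp; the last joint's range is limited). The gripper opens to 93 mm and grips with 3 to 60 N. Pads are 15 mm wide; open, the fingers measure 128 mm over their backs; the gripper's body (75 mm by 188 mm) begins 65 mm behind the grasp point.
Start: joints at [1.185, 0.615, -0.013, 1.423, 0.008, 1.103, -0.04], TCP at [0.229, -0.608, 0.188] pointing down, gripper open.
Joint ranges: [-3.12, 3.12], [-0.3, 2.06], [-1.34, 1.32], [0.26, 2.42], [-1.36, 4.5], [0.01, 1.98], [-2.84, 2.84]. Speed limits (rad/s): [2.79, 2.79, 3.14, 3.14, 3.14, 3.14, 3.14].

INTERFACE

Orientations are given as a 3x3 rotation matrix whose columns are the frame's x, y, z axes.
In Python, from bench import manip, vision, ticket gives the robot as it stands.
- The arm moves only by the shell command python3 -m handwheel 'ROWS'. ROWS is JSON, a list of rows, each a list of 3 entries, a list of its own where there are three numbers: the shift along the tool's x, y, z in m, then the turn, a rotation vector about the tool's x, y, z in degrees, then the closure, from 0 (fully open) to 1 (shut). A call has 1 to 12 rows; each row is the pose to reach, as a shift and turn from the pose commanded when the call began, along the tool's axes at that moment; what a row does not reach only later rows make up. A row lasts 1/12 s, in which the tool goes at most 41.7 mm and 7.16 degrees, less where a joint would pass 70% of its speed; a pose out of reach is approached as far as the arm can. A call with a gripper value outside its range is refused whole. The fingers move at their own pace and stop on an object; the grip force is fixed at half the most. Time passes only in rows, so rows that repeat a pose let the fingers close. It gives the time, the measured TCP pose, the force, the opening and the grip force at its end, in the units of the state.
- manip.sense(): the state, without advancing time (a new reading comes with each control period).
- vision.grab_frame(name): name is "side" or "top" or "wrist"; returns a dict with "pixels" (400x640x3 uint8, red, green, blue), "fov_y" (degrees; the focal length in pixels is half the picture's height over the tangent of half this angle, whatever the lens; pixels are square), "cx", "cy" (the principal point, pixels), "k1" (the pictures are not rectified: a ray, as slopes to the right and down, at radius r is drawn at 1 + k1 r^2 times it, then the intrinsics apply), "view" (4x4, takes a point from world to camera coordinates); the wrist camera has in their place "mount" (4x4, takes a point from camera to tool coordinates, whose origin is the TCP and whose axes are the flange's). Camera axes: x right, y down, z forward; pixel columns grow to the right and rows downward; lengths in m; the calibration is good to about 2 mm. A picture is of the moment at which its call begins: read the wrist's pose just before it. There is no depth.
- ticket.sign_off(): hands the job in; it is judged then, once.
The state is a dict: "time_s": time; "joint_pos": joint angles; "qd": joint speeds; "joint_torque": joint torques, N m; "position": TCP position; "eef_rot": TCP orientation; "force": force on the tool from outside, world axes, zero at the start; "ft_torque": the same for the moment, N m; "width": finger opening in m; "grip_force": force on a finger pad.
Only numpy, scipy, OpenCV 4.12 (cv2) and the standard library are available. Lean on these libraries where they do the work, as an engineer would, in place of code of your own. Each camera call takes 0.05 s, during which the arm holds its last target. There are 200 camera calls.

TASK

The overheat cut-out of the wax urn has tripped. On the grey control box, press the black hatch down gently at its orange mark until its push-push latch lets go, take the finger away and let the hatch spring up and stand open by itself, then push the red reset button inside fully in until it clicks and stays down. Leave the hatch standing open; nothing is to be picked up, and the box, the steel cup and the two candle moulds stay where they stand.

Things in the scene. Friction and masses are not known exactly. Their poses are not given: they have to be found in the camera images.
- control_box: Light grey control box on a dark base, loose on the bench, 2 kg, 130 (x) by 170 (y) by 68 mm high. Origin: centre of its underside; x points from front to back, y to its left, z up; the front faces the robot. Right half: readout, black knob (84 mm high), lamps. Left half (x -60 to 30, y -9 to 73 mm): compartment under the hatch, with a black latch housing 58 mm high at x -58 to -34, y 17 to 47.
- hatch (a joint): Angle of the black hatch (rad): 0 shut and latched, -0.063 pressed fully in, 2.25 fully open. 93 mm long, 80 wide, hinged at its far edge (box x 34, z 67.5 mm); open, it leans back beyond the hinge, 148 mm high. Push-push latch: press the mark down 5 mm to its stop (about 2 N, then solid), let go, and a damped spring opens it in about 1.5 s. Shutting and pressing it again latches it again.
- press_mark (a point): Centre of the orange disc, 20 mm across, on top of the hatch near its free edge: where to press straight down when it is shut (box x -46, y 32 mm, 70 mm above the bench). It moves with the hatch, 80 mm from the hinge.
- reset (a joint): Travel of the red reset button (m): 0 standing out (tripped), 0.008 pressed to its solid stop. It takes about 2 N; pushed past about 0.005 it clicks and then rests at about 0.0065 by itself; pushed less, it springs back to 0.
- reset_top (a point): Centre of the top of the red reset button, 17 mm across, in the compartment (box x -4, y 32 mm). It is pressed straight down; its top is 56.5 mm above the bench when out, 50 when in, in a steel nut 24 mm wide, 46 mm high. Free round it: 30 mm forward to the latch housing, 34 mm back to the wall, 40 mm to each side.
- cup: Open steel cup, 64 mm across, 71 mm high, loose beside the box. Origin: centre of its underside.
- mould_a: Cream candle mould, a cylinder 68 mm across and 85 mm high, loose beside the box. Origin: centre of its underside.
- mould_b: Cream candle mould, a cylinder 68 mm across and 84 mm high, loose beside the box. Origin: centre of its underside.

How it is judged:
By the outcome, as a careful person would: the job done as asked, in the order asked, and still so for the second after the job is handed in, with the robot touching nothing.
It also fails if it takes over 38 s, if anything falls off the work surface, if the arm or the gripper's body presses on something with over 40 N, if the wrist force passes 120 N, or if a joint passes its speed limit or range.

## Working session

There is one attempt and no reset: what is moved stays moved. The work goes in short steps, Python scripts to look and compute and a shell command to move; the robot and the scene stay as the last step left them, time stands still between calls to the robot, and variables do not carry over. Pictures are saved under pics/ and viewed, at most 13 in all, crops included, and the job is handed in when it is done.

```bash
ls; mkdir -p pics
cat > h.py <<'E'
import numpy as np, cv2
from bench import manip, vision
def K(f):
    fl=200/np.tan(np.radians(f["fov_y"])/2)
    return np.array([[fl,0,f["cx"]],[0,fl,f["cy"]],[0,0,1]]),np.array([f["k1"],0,0,0,0.])
def c2w(f,s=None):
    if "view" in f: return np.linalg.inv(np.array(f["view"]))
    T=np.eye(4);T[:3,:3]=s["eef_rot"];T[:3,3]=s["position"];return T@np.array(f["mount"])
def pt(f,uv,z,s=None):
    k,d=K(f);u=cv2.undistortPoints(np.array([[uv]],float),k,d)[0,0]
    T=c2w(f,s);r=T[:3,:3]@[u[0],u[1],1];o=T[:3,3];return o+r*(z-o[2])/r[2]
def proj(f,P,s=None):
    k,d=K(f);V=np.linalg.inv(c2w(f,s));return cv2.projectPoints(np.array(P,float).reshape(-1,3),cv2.Rodrigues(V[:3,:3])[0],V[:3,3],k,d)[0][:,0]
def save(f,n): cv2.imwrite("pics/"+n,np.array(f["pixels"])[:,:,::-1])
E
python3 - <<'E'
from h import *
s=manip.sense();print(s["time_s"],s["position"],np.round(s["eef_rot"],3),s["width"],s["force"])
for n in["top","side"]:
    f=vision.grab_frame(n);save(f,n+"0.png");print(n,{k:v for k,v in f.items() if k!="pixels"})
E
```

```text
pics
0.0 [ 0.22857493 -0.60756033  0.18710159] [[ 0.936  0.352 -0.001]
 [ 0.352 -0.936  0.002]
 [-0.    -0.003 -1.   ]] 0.09292939901526208 [ 0.19922497 -0.80011883  0.64595309]
top {'fov_y': 52.05928651501501, 'cx': 321.2717015950603, 'cy': 195.00141606655, 'k1': -0.026707178383658405, 'view': array([[-0.17190305, -0.98509064, -0.00676503,  0.01590384],
       [-0.95506133,  0.16833822, -0.24396741,  0.48305419],
       [ 0.24146882, -0.03547772, -0.96975984,  0.79956015],
       [ 0.        ,  0.        ,  0.        ,  1.        ]])}
side {'fov_y': 53.280292814034595, 'cx': 316.16347086746214, 'cy': 198.42151365065783, 'k1': 0.020993039549580178, 'view': array([[-0.99348197, -0.11356396, -0.00983904,  0.43461754],
       [-0.05612678,  0.56247788, -0.8249051 ,  0.12514218],
       [ 0.09921373, -0.81897611, -0.56518561,  0.80530796],
       [ 0.        ,  0.        ,  0.        ,  1.        ]])}
```

View pics/top0.png

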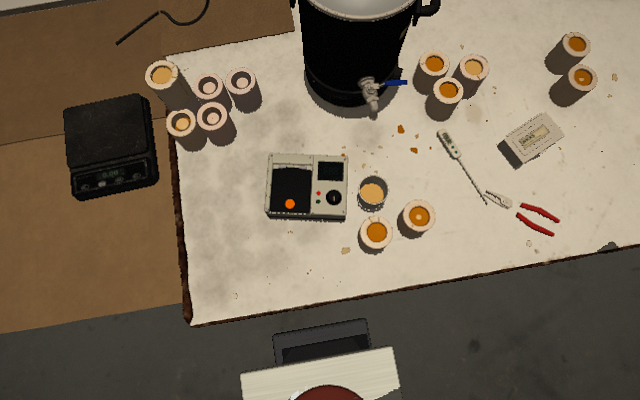

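View pics/side0.png

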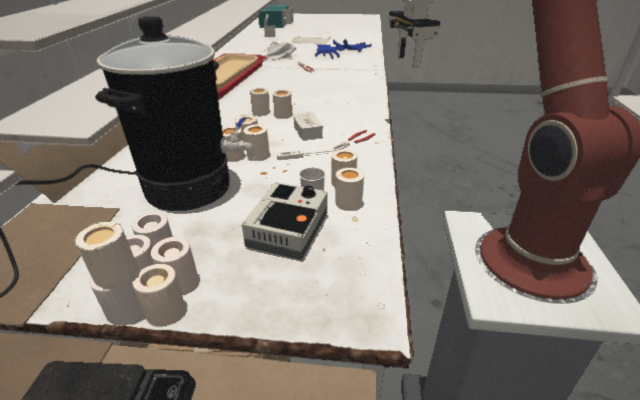

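The top view shows the box's mark at (290,203), the knob at (333,198) and the cup and moulds to its right. The side view has the mark at (301,218).

Run:
```python
from h import *
f=vision.grab_frame("top");g=vision.grab_frame("side")
for im,n,c in((f,"top",(80,25,45)),(g,"side",(80,25,45))):
    h=cv2.cvtColor(im["pixels"],cv2.COLOR_RGB2HSV);m=cv2.inRange(h,(5,220,220),(18,255,255))
    N,l,st,ce=cv2.connectedComponentsWithStats(m)
    for i in range(1,N):
        if st[i,4]>20: print(n,st[i],ce[i],pt(im,ce[i],.07))
for uv,z in(((348,155),.068),((271,154),.068),((333,198),.084),((372,190),.071),((376,230),.085),((419,214),.085)): print(uv,pt(f,uv,z))
a=cv2.resize(f["pixels"][140:260,250:450],None,fx=4,fy=4,interpolation=cv2.INTER_CUBIC);cv2.imwrite("pics/crop.png",a[:,:,::-1])
```

```text
top [286 200   8   8  51] [289.47058824 203.43137255] [4.69741015e-01 3.21415291e-04 7.00000000e-02]
(348, 155) [ 0.55320055 -0.13866177  0.068     ]
(271, 154) [0.58408543 0.02271937 0.068     ]
(333, 198) [ 0.46219995 -0.08930267  0.084     ]
(372, 190) [ 0.4680384  -0.17292907  0.071     ]
(376, 230) [ 0.38254027 -0.16186635  0.085     ]
(419, 214) [ 0.39933334 -0.25370648  0.085     ]
```

View pics/crop.png

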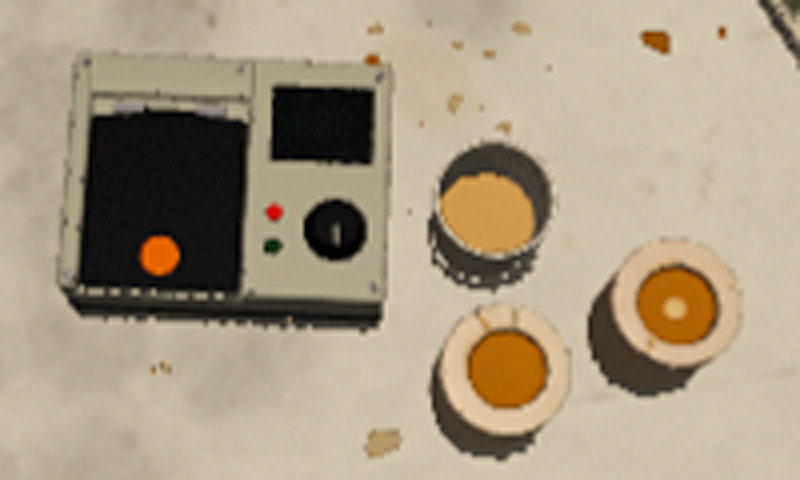

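The crop shows the box's top corners at (80,52), (390,65), (385,300) and (60,288), with the mark at (160,256). I'll fit the box's pose to these.

```bash
cat >> h.py <<'E'
from scipy.optimize import least_squares
def R(a): return np.array([[np.cos(a),-np.sin(a)],[np.sin(a),np.cos(a)]])
def box(p,q):
    q=np.array(q,float).reshape(-1,3);return np.c_[q[:,:2]@R(p[2]).T+p[:2],q[:,2]]
def fit(f,M,uv,p0,s=None):
    r=least_squares(lambda p:(proj(f,box(p,M),s)-uv).ravel(),p0);return r.x,np.round(r.fun.reshape(-1,2),1)
def go(target,yaw,s):
    Rt=np.array(s["eef_rot"]);d=Rt.T@(np.array(target)-s["position"])
    Rd=np.array([[np.cos(yaw),np.sin(yaw),0],[np.sin(yaw),-np.cos(yaw),0],[0,0,-1]])
    return np.round(d,4),np.round(np.degrees(cv2.Rodrigues(Rt.T@Rd)[0].ravel()),2)
E
python3 - <<'E'
from h import *
f=vision.grab_frame("top")
M=[(65,85,68),(65,-85,68),(-65,-85,68),(-65,85,68),(-46,32,70)]
uv=np.array([(80,52),(390,65),(385,300),(60,288),(158,254)])/4+[250,140]
p,r=fit(f,np.array(M)/1e3,uv,[.52,-.04,-.19]);print(p,r)
s=manip.sense()
for q in [(-46,32,70),(-4,32,56.5)]: print(box(p,np.array(q)/1e3))
T=box(p,np.array((-46,32,70))/1e3)[0];T[2]=.2
print(go(T,p[2],s))
E
```

```text
[ 0.50648166 -0.04225937 -0.217756  ] [[-1.1 -0.5]
 [ 0.9 -0.6]
 [ 0.4  0.6]
 [-0.9  0. ]
 [ 0.7  0.4]]
[[ 0.46848122 -0.00107726  0.07      ]]
[[ 0.50948937 -0.0101509   0.0565    ]]
(array([ 0.4381, -0.4836, -0.0117]), array([-7.000e-02,  2.000e-02,  3.309e+01]))
```

```bash
python3 -m handwheel '[[[0.036,-0.04,-0.002],[0,0,3],1],[[0.073,-0.08,-0.004],[0,0,6],1],[[0.11,-0.12,-0.006],[0,0,9],1],[[0.146,-0.161,-0.008],[0,0,12],1],[[0.182,-0.201,-0.01],[0,0,15],1],[[0.219,-0.242,-0.012],[0,0,18],1],[[0.255,-0.282,-0.012],[0,0,21],1],[[0.292,-0.322,-0.012],[0,0,24],1],[[0.328,-0.363,-0.012],[0,0,27],1],[[0.365,-0.403,-0.012],[0,0,30],1],[[0.4,-0.443,-0.012],[0,0,33.1],1],[[0.438,-0.484,-0.012],[0,0,33.1],1]]'
python3 - <<'E'
from h import *
s=manip.sense();print(go([.4685,-.001,.2],-.2178,s),s["width"],s["joint_pos"])
E
```

```text
time_s: 1.25
position: [0.4126, -0.1414, 0.2001]
eef_rot: [[0.976, -0.218, 0.001], [-0.218, -0.976, -0.0], [0.001, 0.0, -1.0]]
force: [1.0, -0.5, -0.4]
width: 0.0173
grip_force: 0.0
(array([ 0.0239, -0.1493,  0.0002]), array([ 0.01, -0.04, -0.12])) 0.01725071175700676 [ 0.27150067  0.27192592  0.01098961  1.98727185 -0.00375969  0.88164923
 -1.50623591]
```

```bash
python3 -m handwheel '[[[0.006,-0.037,0],[0,0,0],1],[[0.012,-0.074,0],[0,0,0],1],[[0.018,-0.111,0],[0,0,0],1],[[0.02,-0.135,0],[0,0,0],1],[[0.02,-0.135,0],[0,0,0],1],[[0.02,-0.135,0],[0,0,0],1]]'
python3 - <<'E'
from h import *
s=manip.sense();f=vision.grab_frame("wrist");save(f,"w1.png");print(go([.4685,-.001,.2],-.2178,s),s["width"],s["force"])
M=np.array([(-46,32,70),(65,85,68),(-65,85,68),(-65,-85,68),(65,-85,68)])/1e3
print(proj(f,box([.5065,-.0423,-.2178],M),s), proj(f,[s["position"]],s))
E
```

```text
time_s: 1.75
position: [0.461, -0.0144, 0.1998]
eef_rot: [[0.977, -0.212, -0.0], [-0.212, -0.977, 0.0], [-0.0, -0.0, -1.0]]
force: [0.4, -0.8, 0.1]
width: 0.0002
grip_force: 0.0
(array([ 0.0044, -0.0147, -0.0002]), array([-0.01,  0.01,  0.22])) 0.00018353934126454313 [ 0.41918575 -0.79583815  0.0900302 ]
[[306.30392892 177.46780659]
 [245.09023783  52.54660018]
 [251.8279971  196.1585914 ]
 [427.22908787 196.79728771]
 [438.77910852  53.4660238 ]] [[321.7293514  227.80326331]]
```

View pics/w1.png

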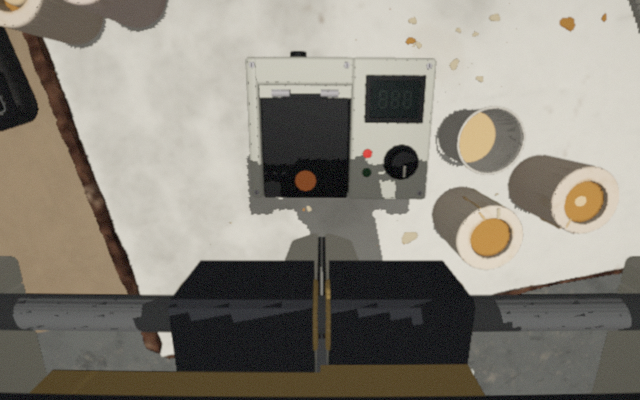

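The wrist view shows the mark at (306,181) and the box's top corners at about (247,58), (436,58), (426,198) and (250,198). These lie within 5 px of my prediction.

Run:
```python
from h import *
s=manip.sense();f=vision.grab_frame("wrist")
M=np.array([(65,85,68),(65,-85,68),(-65,-85,68),(-65,85,68),(-46,32,70)])/1e3
p,r=fit(f,M,np.array([(247,58),(436,58),(426,198),(250,198),(306,181)],float),[.506,-.042,-.218],s);print(p,r)
print(pt(f,(306,181),.07,s))
for q in [(-46,32,70),(-4,32,56.5)]: print(box(p,np.array(q)/1e3))
for z in(.2,.09): print(go([*box(p,np.array((-46,32,70))/1e3)[0,:2],z],p[2],s))
```

```text
[ 0.50298651 -0.04298411 -0.22136082] [[-2.6 -1.6]
 [ 1.7 -0.7]
 [ 0.2  1.9]
 [ 1.2  1.4]
 [-0.4 -0.2]]
[ 0.46482442 -0.00200534  0.07      ]
[[ 0.46513476 -0.00166528  0.07      ]]
[[ 0.50610995 -0.01088669  0.0565    ]]
(array([ 0.0013, -0.0152, -0.0003]), array([0.04, 0.02, 0.22]))
(array([ 0.0013, -0.0153,  0.1097]), array([0.04, 0.02, 0.22]))
```

```bash
python3 -m handwheel '[[[0.003,-0.015,0.03],[0,0,0],1],[[0.003,-0.015,0.065],[0,0,0],1],[[0.003,-0.015,0.1],[0,0,0],1],[[0.003,-0.015,0.112],[0,0,0],1],[[0.003,-0.015,0.112],[0,0,0],1],[[0.003,-0.015,0.112],[0,0,0],1]]'
python3 - <<'E'
from h import *
s=manip.sense();print(go([.4665,-.0015,.07],-.2195,s),s["force"])
E
```

```text
time_s: 2.35
position: [0.4667, -0.0035, 0.0877]
eef_rot: [[0.976, -0.219, -0.001], [-0.219, -0.976, -0.001], [-0.001, 0.001, -1.0]]
force: [0.6, 0.5, 0.9]
width: 0.0002
grip_force: 0.0
(array([-0.0007, -0.002 ,  0.0177]), array([ 0.05,  0.05, -0.07])) [0.61951401 0.50348114 0.87297065]
```

```bash
python3 -m handwheel '[[[0,-0.002,0.008],[0,0,0],1],[[0,-0.002,0.014],[0,0,0],1],[[0,-0.002,0.018],[0,0,0],1],[[0,-0.002,0.02],[0,0,0],1],[[0,-0.002,0.0215],[0,0,0],1],[[0,-0.002,0.0225],[0,0,0],1],[[0,-0.002,0.0225],[0,0,0],1]]'
```

```text
time_s: 2.93
position: [0.4675, 0.0001, 0.0653]
eef_rot: [[0.976, -0.216, 0.0], [-0.216, -0.976, 0.0], [0.0, -0.0, -1.0]]
force: [-0.7, 0.3, -0.6]
width: 0.0003
grip_force: 0.0
```

```bash
python3 -m handwheel '[[[0,0,0.0005],[0,0,0],1],[[0,0,0.001],[0,0,0],1],[[0,0,0.001],[0,0,0],1]]';python3 -m handwheel '[[[0,0,0.0005],[0,0,0],1],[[0,0,0.001],[0,0,0],1],[[0,0,0.001],[0,0,0],1]]'
```

```text
time_s: 3.18
position: [0.4676, 0.0001, 0.0644]
eef_rot: [[0.976, -0.216, 0.0], [-0.216, -0.976, 0.0], [0.0, -0.0, -1.0]]
force: [0.5, 0.7, 0.5]
width: 0.0003
grip_force: 0.0
time_s: 3.43
position: [0.4675, 0.0001, 0.0633]
eef_rot: [[0.976, -0.216, -0.0], [-0.216, -0.976, 0.0], [-0.0, -0.0, -1.0]]
force: [-1.0, -0.5, 0.3]
width: 0.0002
grip_force: 0.0
```

```bash
python3 -m handwheel '[[[0,0,0.0005],[0,0,0],1],[[0,0,0.001],[0,0,0],1],[[0,0,0.001],[0,0,0],1]]';python3 - <<'E'
from h import *
f=vision.grab_frame("side");a=cv2.resize(f["pixels"][140:290,210:410],None,fx=4,fy=4,interpolation=cv2.INTER_CUBIC);cv2.imwrite("pics/s2.png",a[:,:,::-1]);print(manip.sense()["force"])
E
```

```text
time_s: 3.68
position: [0.4675, 0.0001, 0.0622]
eef_rot: [[0.976, -0.216, -0.0], [-0.216, -0.976, 0.0], [-0.0, -0.0, -1.0]]
force: [0.5, -0.3, 0.2]
width: 0.0009
grip_force: 0.0
[-0.20373895 -0.04989211  0.17886734]
```

View pics/s2.png

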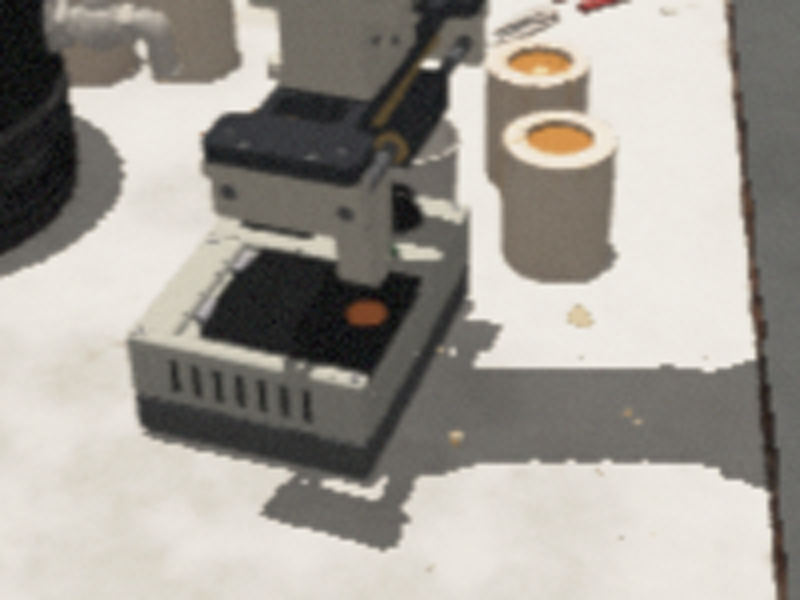

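The side crop shows the whole mark at (367,313) with the finger end at (362,283), above or behind it, and nothing pressed yet. I'll check both against the side camera.

Run:
```python
from h import *
f=vision.grab_frame("side");s=manip.sense()
u=lambda c:np.array(c)/4+[210,140]
print("mark side",pt(f,u((367,313)),.07))
for n,c in dict(FL=(368,377),BL=(130,338),BR=(215,230),FR=(468,205)).items(): print(n,pt(f,u(c),.068))
P=np.array(s["position"])
Rt=np.array(s["eef_rot"])
for o in [(0,0,0),(.0075,0,0),(-.0075,0,0),(0,-.0175,0),(0,.0175,0)]: print(o,(proj(f,[P+Rt@o],s)[0]-[210,140])*4)
print(s["joint_pos"])
g=vision.grab_frame("top");a=cv2.resize(g["pixels"][130:280,240:440],None,fx=4,fy=4,interpolation=cv2.INTER_CUBIC);cv2.imwrite("pics/t2.png",a[:,:,::-1])
w=vision.grab_frame("wrist");save(w,"w2.png");print(proj(w,[P,P+Rt@[0,0,0.001]],s))
```

```text
mark side [ 0.46652122 -0.00137993  0.07      ]
FL [0.45913237 0.04671789 0.068     ]
BL [0.58245026 0.02847414 0.068     ]
BR [ 0.56126881 -0.07036739  0.068     ]
FR [ 0.42469022 -0.1091087   0.068     ]
(0, 0, 0) [365.2198194  326.61343607]
(0.0075, 0, 0) [351.55035022 323.80511283]
(-0.0075, 0, 0) [378.95781683 329.43617852]
(0, -0.0175, 0) [352.88834059 346.86647608]
(0, 0.0175, 0) [377.14511362 307.02746635]
[-0.01857441  0.52715217 -0.04061423  2.07711389  0.03974898  0.53814433
 -1.87644868]
[[321.71945583 227.801228  ]
 [321.71879239 227.23912976]]
```

View pics/w2.png

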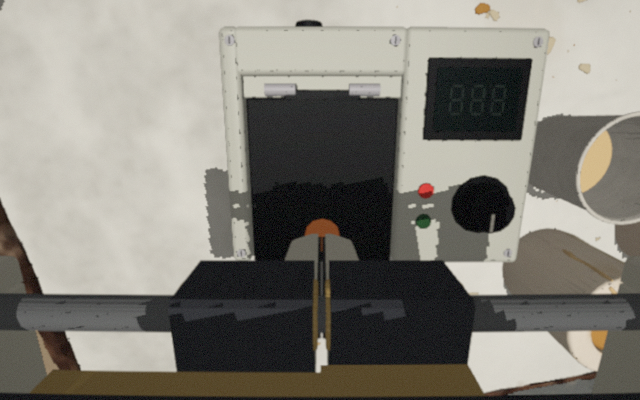

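The wrist view shows the finger ends near (321,236) in line with the mark's centre at (321,231). The mark's position agrees across the three views, so the finger ends seem to sit higher than the reported TCP. I'll feel downward in small steps.

```bash
for i in 1 2 3 4; do python3 -m handwheel '[[[0,0,0.001],[0,0,0],1],[[0,0,0.0015],[0,0,0],1]]' | egrep 'pos|force:|time'; done
```

```text
time_s: 4.05
position: [0.4675, 0.0001, 0.0608]
force: [-0.4, -0.4, 0.0]
grip_force: 0.0
time_s: 4.22
position: [0.4674, 0.0001, 0.0592]
force: [-0.1, -0.5, -0.3]
grip_force: 0.0
time_s: 4.38
position: [0.4675, 0.0001, 0.0577]
force: [-0.8, 0.3, -1.2]
grip_force: 0.0
time_s: 4.55
position: [0.4674, 0.0001, 0.0562]
force: [0.5, 0.8, 0.3]
grip_force: 0.0
```

```bash
python3 -m handwheel '[[[0,0,0.001],[0,0,0],1],[[0,0,0.002],[0,0,0],1],[[0,0,0.003],[0,0,0],1]]' | egrep 'pos|force:|time';python3 - <<'E'
from h import *
f=vision.grab_frame("side");a=cv2.resize(f["pixels"][170:250,250:350],None,fx=7,fy=7,interpolation=cv2.INTER_CUBIC);cv2.imwrite("pics/s3.png",a[:,:,::-1]);print(manip.sense()["force"])
E
```

```text
time_s: 4.8
position: [0.4675, 0.0001, 0.0532]
force: [0.3, -0.5, 0.5]
grip_force: 0.0
[-0.17884425 -0.00117555 -0.7571391 ]
```

View pics/s3.png

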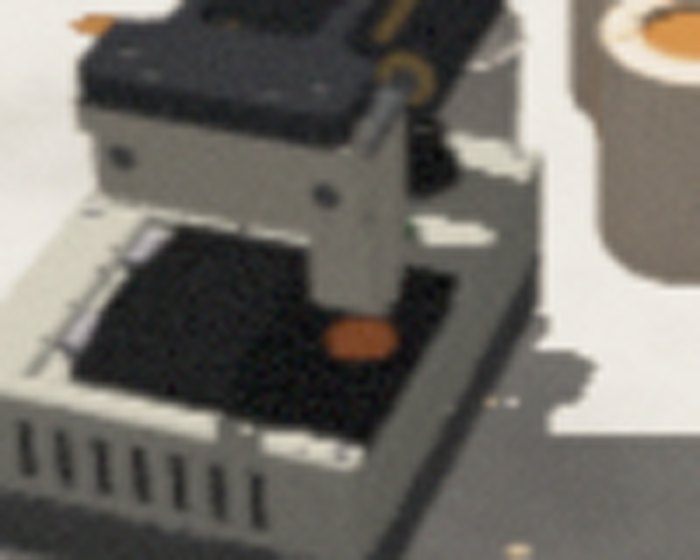

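The finger end is now at crop (357,310), in line with the mark at (360,338). By the side camera it is still about 10 mm above the hatch, so the fingers end some 25 mm short of the reported TCP. I'll go on down gently.

```bash
python3 -m handwheel '[[[0,0,0.001],[0,0,0],1],[[0,0,0.002],[0,0,0],1],[[0,0,0.003],[0,0,0],1],[[0,0,0.004],[0,0,0],1],[[0,0,0.005],[0,0,0],1],[[0,0,0.005],[0,0,0],1]]' | egrep 'pos|force:|time'; python3 -m handwheel '[[[0,0,0.001],[0,0,0],1],[[0,0,0.002],[0,0,0],1],[[0,0,0.002],[0,0,0],1]]' | egrep 'pos|force:|time'
python3 -c "
from h import *
s=manip.sense();f=vision.grab_frame('wrist');save(f,'w3.png');print(f['mount'],f['fov_y'])"
```

```text
time_s: 5.35
position: [0.4674, 0.0001, 0.0481]
force: [0.4, 1.0, 0.6]
grip_force: 0.0
time_s: 5.6
position: [0.4674, 0.0001, 0.0462]
force: [0.8, 0.0, -0.5]
grip_force: 0.0
[[-4.75667129e-04 -9.66417605e-01 -2.56976236e-01  6.95783837e-02]
 [ 9.99999413e-01 -2.09524184e-04 -1.06305156e-03 -7.02598899e-05]
 [ 9.73509010e-04 -2.56976591e-01  9.66417138e-01 -1.96348019e-01]
 [ 0.00000000e+00  0.00000000e+00  0.00000000e+00  1.00000000e+00]] 59.4795928309463
```

```bash
for i in 1 2; do python3 -m handwheel '[[[0,0,0.001],[0,0,0],1],[[0,0,0.002],[0,0,0],1],[[0,0,0.002],[0,0,0],1]]' | egrep 'pos|force:|time'; done;  python3 - <<'E'
from h import *
f=vision.grab_frame("side");a=cv2.resize(f["pixels"][170:250,250:350],None,fx=7,fy=7,interpolation=cv2.INTER_CUBIC);w=vision.grab_frame("wrist")["pixels"][150:270,240:400]
w=cv2.resize(w,None,fx=4,fy=4)[:,:]
b=np.zeros((560,780,3),np.uint8);b[:336,:420]=cv2.resize(a,(0,0),fx=.6,fy=.6);b[200:560,420:780]=cv2.resize(w[:,140:500],(360,360),interpolation=0) if 0 else cv2.resize(w,(360,270)).repeat(1,0)[:0].reshape(0,360,3) if 0 else cv2.copyMakeBorder(cv2.resize(w,(360,270)),90,0,0,0,0)
cv2.imwrite("pics/s4.png",b[:,:,::-1]);print(manip.sense()["force"])
E
```

```text
time_s: 5.9
position: [0.4674, 0.0001, 0.0442]
force: [-0.0, 0.2, 0.6]
grip_force: 0.0
time_s: 6.15
position: [0.4674, 0.0001, 0.0422]
force: [-0.3, -0.9, -0.2]
grip_force: 0.0
[ 0.76865159 -0.44608996  0.66448668]
```

View pics/s4.png

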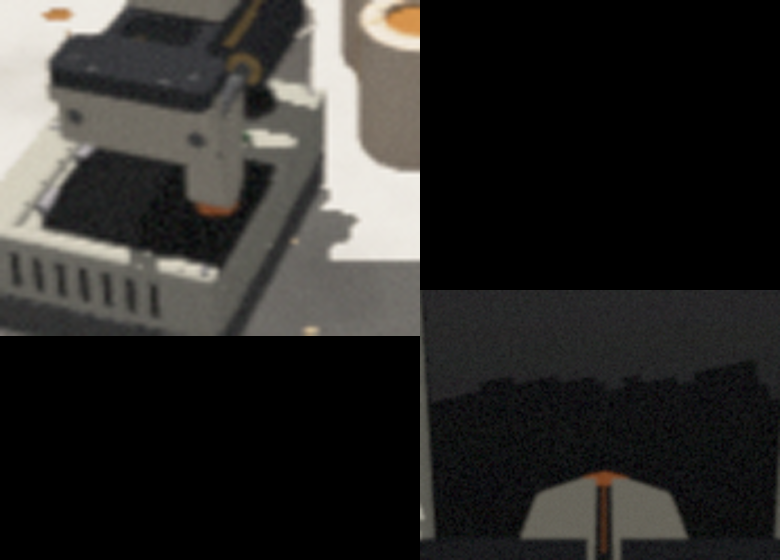

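The finger ends now cover most of the mark, still centred on it, with no contact force. I'll keep feeling downward.

```bash
for i in 1 2 3 4 ; do python3 -m handwheel '[[[0,0,0.001],[0,0,0],1],[[0,0,0.001],[0,0,0],1]]' | egrep 'pos|force:'; done
```

```text
position: [0.4675, 0.0001, 0.0412]
force: [0.3, 0.3, 0.3]
grip_force: 0.0
position: [0.4674, 0.0001, 0.0402]
force: [-0.2, 0.7, -0.4]
grip_force: 0.0
position: [0.4675, 0.0001, 0.0393]
force: [-0.2, 0.1, 1.4]
grip_force: 0.7
position: [0.4675, 0.0001, 0.0383]
force: [-0.6, 0.6, 1.0]
grip_force: 0.7
```

```bash
for i in 1 2 3 ; do python3 -m handwheel '[[[0,0,0.001],[0,0,0],1],[[0,0,0.001],[0,0,0],1]]' | egrep 'pos|force:'; done
```

```text
position: [0.4675, 0.0001, 0.0373]
force: [-0.4, 1.1, 1.8]
grip_force: 0.9
position: [0.4675, 0.0001, 0.0363]
force: [-0.6, -0.3, 0.9]
grip_force: 0.8
position: [0.4675, 0.0001, 0.0352]
force: [-0.4, 0.2, 2.2]
grip_force: 0.8
```

```bash
python3 -m handwheel '[[[0,0,0.0005],[0,0,0],1],[[0,0,0.001],[0,0,0],1]]' | egrep 'pos|force:'
```

```text
position: [0.4676, 0.0001, 0.0345]
force: [-1.8, -0.5, 6.0]
grip_force: 2.7
```

```bash
python3 -m handwheel '[[[0,0,0.0005],[0,0,0],1],[[0,0,0.0005],[0,0,0],1]]' | egrep 'pos|force:|time'
```

```text
time_s: 7.75
position: [0.4676, 0.0001, 0.0342]
force: [-1.8, -0.8, 7.1]
grip_force: 3.4
```

The force rise shows the solid stop, and it puts the finger end about 30 mm above the reported TCP. Now I'll lift clear and back off towards the robot.

```bash
python3 -m handwheel '[[[0,0,-0.03],[0,0,0],1],[[-0.01,0,-0.07],[0,0,0],1],[[-0.025,0,-0.11],[0,0,0],1],[[-0.035,0,-0.15],[0,0,0],1],[[-0.04,0,-0.18],[0,0,0],1],[[-0.04,0,-0.18],[0,0,0],1],[[-0.04,0,-0.18],[0,0,0],1],[[-0.04,0,-0.18],[0,0,0],1],[[-0.04,0,-0.18],[0,0,0],1],[[-0.04,0,-0.18],[0,0,0],1],[[-0.04,0,-0.18],[0,0,0],1],[[-0.04,0,-0.18],[0,0,0],1]]'; python3 -m handwheel '[[[0,0,0],[0,0,0],1],[[0,0,0],[0,0,0],1],[[0,0,0],[0,0,0],1],[[0,0,0],[0,0,0],1],[[0,0,0],[0,0,0],1],[[0,0,0],[0,0,0],1],[[0,0,0],[0,0,0],1],[[0,0,0],[0,0,0],1],[[0,0,0],[0,0,0],1],[[0,0,0],[0,0,0],1]]'
python3 - <<'E'
from h import *
s=manip.sense();f=vision.grab_frame("wrist");t=vision.grab_frame("side")
save(f,"w5.png");save(t,"s5.png")
p=[.5045,-.0425,-.2195]
print(proj(f,box(p,np.array([(-4,32,56.5),(-4,32,46)])/1e3),s),proj(t,box(p,np.array([(-4,32,56.5)])/1e3)))
b=np.zeros((600,640,3),np.uint8);b[:400]=f["pixels"];b[400:]=cv2.resize(t["pixels"][120:280,180:440],(0,0),fx=1.25,fy=1.25)[:200,:].repeat(1,1)[:, :325] if 0 else cv2.copyMakeBorder(cv2.resize(t["pixels"][120:280,180:440],(325,200)),0,0,0,315,0)
cv2.imwrite("pics/c5.png",b[:,:,::-1])
E
```

```text
time_s: 8.75
position: [0.4281, 0.0086, 0.2129]
eef_rot: [[0.976, -0.216, -0.002], [-0.216, -0.976, -0.0], [-0.002, 0.0, -1.0]]
force: [-0.4, 0.3, 0.3]
width: 0.0007
grip_force: 0.0
time_s: 9.58
position: [0.4284, 0.0087, 0.2138]
eef_rot: [[0.976, -0.216, -0.0], [-0.216, -0.976, 0.0], [-0.0, -0.0, -1.0]]
force: [0.4, -0.4, -0.6]
width: 0.0002
grip_force: 0.0
[[323.25894132  94.01081383]
 [323.2106974   94.37562267]] [[283.09563947 219.59967773]]
```

View pics/c5.png

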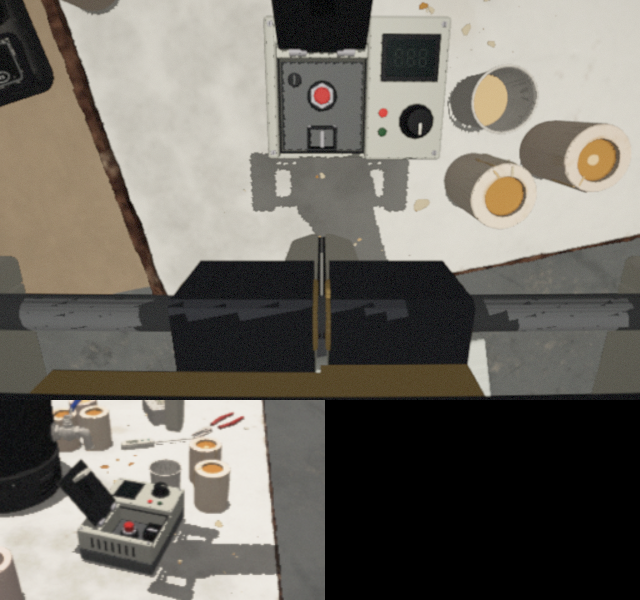

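The hatch stands open. The wrist view has the button at (321,96), within 2 px of the prediction, and the side view agrees with it too.

Run:
```python
from h import *
s=manip.sense();f=vision.grab_frame("wrist");t=vision.grab_frame("side")
a=pt(f,(321.5,95.5),.0565,s);b=pt(t,(282.4,220),.0565);print(a,b,box([.5045,-.0425,-.2195],np.array((-4,32,56.5))/1e3))
m=(a+b)/2;print(m,go([m[0],m[1],.0565-.0303],-.2195,s))
```

```text
[ 0.50662421 -0.0084236   0.0565    ] [ 0.50875888 -0.00889945  0.0565    ] [[ 0.50756371 -0.01039683  0.0565    ]]
[ 0.50769154 -0.00866152  0.0565    ] (array([ 8.110e-02, -1.000e-04,  1.876e-01]), array([-0.01, -0.  ,  0.09]))
```

```bash
python3 -m handwheel '[[[0.035,0,0],[0,0,0],1],[[0.07,0,0.01],[0,0,0],1],[[0.081,0,0.035],[0,0,0],1],[[0.081,0,0.07],[0,0,0],1],[[0.081,0,0.105],[0,0,0],1],[[0.081,0,0.14],[0,0,0],1],[[0.081,0,0.165],[0,0,0],1],[[0.081,0,0.175],[0,0,0],1],[[0.081,0,0.178],[0,0,0],1],[[0.081,0,0.178],[0,0,0],1]]'
python3 - <<'E'
from h import *
s=manip.sense();print(go([.5077,-.0087,.0262],-.2195,s))
f=vision.grab_frame("side");a=cv2.resize(f["pixels"][150:270,210:370],None,fx=5,fy=5,interpolation=cv2.INTER_CUBIC);cv2.imwrite("pics/s6.png",a[:,:,::-1])
E
```

```text
time_s: 10.62
position: [0.5079, -0.0088, 0.0358]
eef_rot: [[0.976, -0.216, -0.0], [-0.216, -0.976, 0.0], [-0.0, -0.0, -1.0]]
force: [0.6, 0.5, 0.8]
width: 0.0001
grip_force: 0.0
(array([-0.0002, -0.    ,  0.0096]), array([-0. ,  0. ,  0.1]))
```

View pics/s6.png

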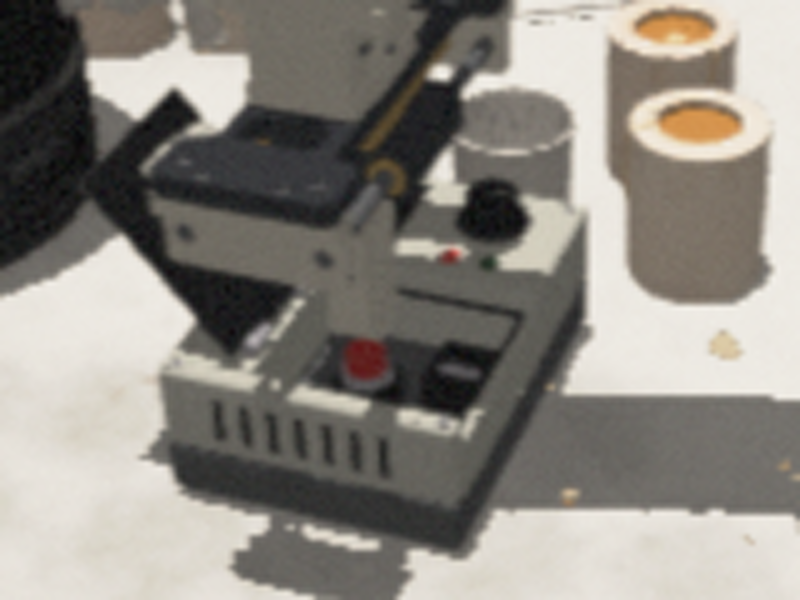

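The finger ends hang at (362,330), just over the red button at (366,358), and clear of the open hatch. I'll press.

```bash
python3 -m handwheel '[[[0,0,0.003],[0,0,0],1],[[0,0,0.006],[0,0,0],1],[[0,0,0.009],[0,0,0],1],[[0,0,0.011],[0,0,0],1],[[0,0,0.013],[0,0,0],1],[[0,0,0.013],[0,0,0],1]]'|egrep "pos|force"
```

```text
position: [0.5078, -0.0088, 0.0228]
force: [-0.0, -0.4, 0.2]
grip_force: 0.2
```

```bash
python3 -m handwheel '[[[0,0,0.001],[0,0,0],1],[[0,0,0.002],[0,0,0],1],[[0,0,0.003],[0,0,0],1],[[0,0,0.003],[0,0,0],1]]'|egrep "pos|force"
```

```text
position: [0.5073, -0.0088, 0.0196]
force: [0.6, -1.1, 0.6]
grip_force: 0.2
```

```bash
for i in 1 2; do python3 -m handwheel '[[[0,0,0.0005],[0,0,0],1],[[0,0,0.001],[0,0,0],1],[[0,0,0.001],[0,0,0],1]]'|egrep "pos|force"; done
```

```text
position: [0.5073, -0.0088, 0.0187]
force: [-0.2, 0.3, 0.5]
grip_force: 0.2
position: [0.5075, -0.0088, 0.0183]
force: [-2.0, 0.3, 3.2]
grip_force: 2.2
```

```bash
python3 -m handwheel '[[[0,0,0.0005],[0,0,0],1],[[0,0,0.001],[0,0,0],1],[[0,0,0.001],[0,0,0],1]]'|egrep "pos|force"
```

```text
position: [0.5075, -0.0088, 0.018]
force: [-3.1, -0.3, 10.2]
grip_force: 5.0
```

Solid stop at the expected depth. I'll retreat straight up, then back, and check.

```bash
python3 -m handwheel '[[[0,0,-0.03],[0,0,0],1],[[0,0,-0.06],[0,0,0],1],[[0,0,-0.1],[0,0,0],1],[[0,0,-0.14],[0,0,0],1],[[-0.03,0,-0.18],[0,0,0],1],[[-0.06,0,-0.2],[0,0,0],1],[[-0.08,0,-0.2],[0,0,0],1],[[-0.08,0,-0.2],[0,0,0],1],[[-0.08,0,-0.2],[0,0,0],1],[[-0.08,0,-0.2],[0,0,0],1]]'
python3 - <<'E'
from h import *
f=vision.grab_frame("wrist");t=vision.grab_frame("side")
p5=cv2.imread("pics/s5.png")[:,:,::-1]
c=lambda i:cv2.resize(i[170:260,230:330],(400,300)) 
w=lambda i:cv2.resize(i[20:180,230:470],(400,266))
b=np.zeros((566,800,3),np.uint8);b[:300,:400]=c(p5);b[:300,400:]=cv2.resize(t["pixels"][170:260,230:330],(400,300));b[300:,:400]=w(cv2.imread("pics/w5.png")[:,:,::-1]);b[300:,400:]=w(f["pixels"])
cv2.imwrite("pics/c7.png",b[:,:,::-1])
E
```

```text
time_s: 13.08
position: [0.43, 0.0083, 0.2167]
eef_rot: [[0.976, -0.216, 0.001], [-0.216, -0.976, -0.0], [0.001, -0.0, -1.0]]
force: [1.0, -0.9, 0.4]
width: 0.0001
grip_force: 0.0
```

View pics/c7.png

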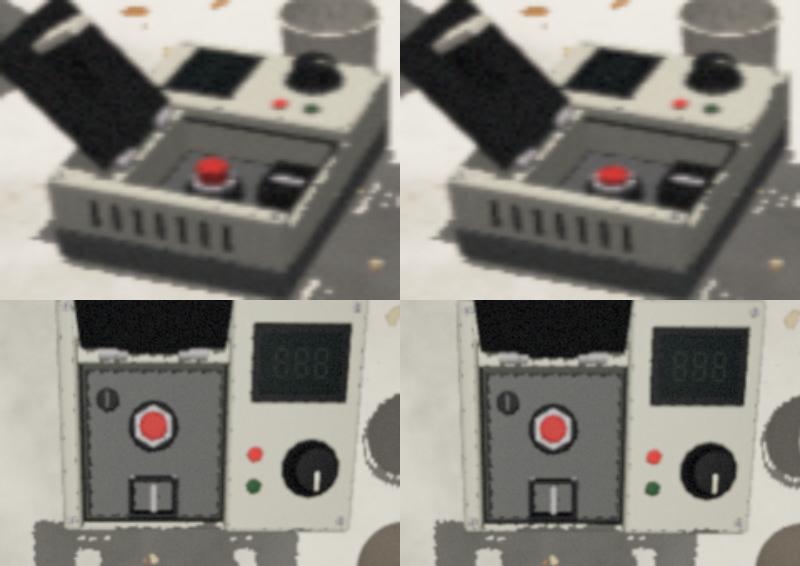

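The before-and-after crops show the button at (212,168) standing out before and low at (612,175) now. The hatch is still open and the box has not moved.

```bash
python3 -c "
from bench import ticket
print(ticket.sign_off())"
```

```text
the job is handed in; nothing more can be done
None
```

The hatch was released and stands open, the reset button is pressed in and stays down, the box has not moved, the cup and moulds were not touched, and the job was handed in at about 13 s.

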